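# Hover a microscope lens over a specimen chamber

## Robot

A 6-joint arm with a two-finger parallel gripper is mounted at the origin on the work surface. World frame = base frame: x ahead of the robot, y to its left, z up, the work surface at z = 0. Lengths are in m, angles in rad, forces in N, time in s.
With the tool pointing down it reaches from about 0.325 to 0.775 m from the base axis. Payload 5.5 kg.
Tool frame: the origin (TCP) lies on the centre line of the jaws, within the pads' length; the fingertips stand 11 mm ahead of it and the grasp point (between the pads) lies 8 mm behind it; z points along the fingers, y is the line along which they close (so a half turn about z gives the same grasp; the last joint's range is limited). The gripper opens to 85 mm and grips with 20 to 120 N. Pads are 22 mm wide; open, the fingers measure 114 mm over their backs; the gripper's body (76 mm by 85 mm) begins 54 mm behind the grasp point. The pads swing forward as they close: fully open they stand 13 mm farther back than shut.
Start: joints at [-1.406, 0.091, 1.231, -0, 1.82, -0.057], TCP at [0.132, -0.585, 0.203] pointing down, gripper open.
Joint ranges: [-2.87, 2.87], [-0.86, 2.18], [0.17, 2.46], [-1.51, 4.65], [0.06, 2.69], [-2.65, 2.65]. Speed limits (rad/s): [2.57, 2.57, 3.01, 3.14, 3.14, 3.14].

## Interface

Orientations are given as a unit quaternion [w, x, y, z].
In Python, from plant import status, eyes, order gives the robot as it stands.
- The arm moves only by the tool servo_tool, never from a script. Its argument "increments" is a list of rows, each an object with "gripper": the finger opening in mm, from 0 to 85.4; "slide": the shift along the tool's x, y, z in mm, a list of three; "delta_rot": the turn, a rotation vector about the tool's x, y, z in rad, a list of three. In form: [{"gripper": gripper, "slide": [dx, dy, dz], "delta_rot": [rx, ry, rz]}, ...]. A call has 1 to 10 rows; each row shifts and turns the commanded pose from where the row before left it, along the tool's axes as they then stand; what a row does not reach is not made up. A row lasts 1/10 s, in which the tool goes at most 50 mm and 8.59 degrees, less where a joint would pass 70% of its speed; a pose out of reach is approached as far as the arm can. A call with a gripper value outside its range is refused whole. The fingers move at their own pace and stop on an object; "newtons" is the grip in N (left out, the last holds). Time passes only in rows, so rows that do not move let the fingers close. It gives the time, the measured TCP pose, the force, the opening and the grip force at its end, in the units of the state.
- status.get_obs(): the state, without advancing time (a new reading comes with each control period).
- eyes.get_image(name): name is "scene" or "side" or "wrist"; returns the picture (420x560x3 uint8, red, green, blue); there is no depth.
- eyes.camera_info(name): a dict with "vertical_fov" (degrees; the focal length in pixels is half the picture's height over the tangent of half this angle, whatever the lens; pixels are square), "cx", "cy" (the principal point, pixels), "view" (4x4, takes a point from world to camera coordinates). Camera axes: x right, y down, z forward; pixel columns grow to the right and rows downward; lengths in m; the calibration is good to about 2 mm. The wrist camera is an equidistant fisheye: a pixel r from the principal point sees the ray r / f radians off the axis. A picture is of the moment at which its call begins: read the wrist's pose just before it. camera_info takes no time and is no camera call; for the wrist camera it gives the pose at the moment of the call.
- order.close_job(): hands the job in; it is judged then, once.
The state is a dict: "time_s": time; "joints": joint angles; "dq": joint speeds; "joint_torque": joint torques, N m; "position": TCP position; "eef_rot": TCP orientation; "contact_force": force on the tool from outside, world axes, zero at the start; "torque": the same for the moment, N m; "opening": finger opening in m; "grasp_force": force on a finger pad.
Only numpy, scipy, OpenCV 4.12 (cv2) and the standard library are available. Lean on these libraries where they do the work, as an engineer would, in place of code of your own. Each camera call takes 0.05 s, during which the arm holds its last target. There are 200 camera calls.

## Task

Set the flat metal specimen chamber gently, not dropped, on top of the narrow raised stage inside the light shield, centred and lined up with it, and let it go. Then take the long slim lens out of its rest, carry it clear over the shield and finish still holding it upright, at rest, with its nose about 8 mm above the middle of the chamber's window and never touching the chamber. Do not bump the shield, and leave the short stout lens, the bottle and the slide box as they are.

Things in the scene. Friction and masses are not known exactly. Their poses are not given: they have to be found in the camera images.
- chamber_centre (a point): Centre (half-way up) of the loose specimen chamber: a plain aluminium block 80 x 34 x 20 mm (x, y, z) with a round glass window in the middle of its top, about 0.13 kg. It starts lying flat on the bench, window up. x is its long axis, z up. Grip it across its 34 mm width (y).
- chamber_window (a point): Point in the middle of the chamber's 22 mm round window, on its top face, 10 mm above the chamber's centre; same axes as the chamber.
- chamber: The specimen chamber itself; origin at the centre of its underside, 10 mm below its centre.
- stage_top (a point): Centre of the top face of the fixed raised stage, 100 mm above the bench: a white bar 70 mm long (x) and 24 mm wide (y), 18 mm thick, on a white round column 44 mm in diameter that rises from a 200 x 200 mm base plate 12 mm thick. The chamber's long axis goes along the stage's x, either way round.
- stage: The stage with column and base plate, fixed; origin on the bench under the middle of the base plate, axes as the stage top.
- shield: Fixed black light shield standing on the edges of the stage's base plate: three upright walls 6 mm thick, at the -x, +y and -y edges (stage axes), outer faces 100 mm from the middle, open towards +x and on top. The walls' upper edge is 130 mm above the bench. Origin in the middle of the base plate's top, 12 mm above the bench.
- lens_centre (a point): Centre (half-way up) of the long slim lens: an upright black barrel 32 mm in diameter and 70 mm tall, with a steel nose 20 mm in diameter and 20 mm long below it, 90 mm tall in all, about 0.22 kg. Loose; its nose hangs in a hole of the rest and the barrel's lower face lies on the rest's top, so it lifts straight out. z is its axis, up.
- lens_nose (a point): Middle of the lower end of the long lens's nose, 45 mm below its centre; z up along the lens.
- lens: The long slim lens; origin at the lower end of the nose.
- rest: Fixed white lens rest, a block 190 x 80 x 40 mm (x, y, z) with two 24 mm wide, 30 mm deep holes in its top, 50 mm either side of its middle along x. One holds the long lens and the other the short one; which is which varies. Origin under its centre, on the bench.
- stout_lens_centre (a point): Bystander: centre of the short stout lens standing in the other hole of the rest: barrel 48 mm in diameter and 35 mm tall, with the same nose, 55 mm tall in all. Leave it.
- bottle: Bystander: capped amber bottle, 56 mm in diameter, 120 mm tall, loose on the bench; origin under its centre.
- slide_box: Bystander: closed grey slide box 90 x 60 x 35 mm, loose on the bench; origin under its centre.
Not all that is in view belongs to the job. What is shaped like the lens but pink is not meant. Of the things that look like the rest, the larger one is meant.

How it is judged:
On the way, in this order (a step that is already met when the one before it is completed fails the run):
1. the chamber lies centred, level and lined up on the stage, let go (horizontal distance between chamber_window and stage_top below 0.009 m and z of chamber_window in the frame of stage_top between 0.016 and 0.024 m and angle between the x axis of chamber_window and the x axis of stage_top, either way round below 0.14 rad and angle between chamber_window's own z axis and vertical below 0.06 rad and contact force between the fingers and chamber below 0.1 N and linear speed of chamber below 0.02 m/s), for 0.2 s.
2. the long lens is carried higher than the shield's upper edge, on its way in over the shield (z of lens_nose in the frame of shield above 0.118 m and horizontal distance between lens_nose and stage_top above 0.09 m), for 0.05 s.
At the end, for the whole second after the job is handed in: Chamber level (0.06 rad) on the stage, let go, still, within 9 mm of its middle and 0.14 rad of its axis. Long lens held by the fingers, still, upright (0.1 rad), touching nothing else, nose 2 to 15 mm above the window and within 7 mm of its middle sideways (all of step 1 and horizontal distance between lens_nose and chamber_window below 0.007 m and z of lens_nose in the frame of chamber_window between 0.002 and 0.015 m and angle between lens_nose's own z axis and vertical below 0.1 rad and linear speed of lens below 0.02 m/s and contact force between the fingers and lens above 1 N and contact force between lens and chamber below 0.05 N and contact force between lens and stage below 0.05 N and contact force between lens and shield below 0.05 N and contact force between lens and rest below 0.05 N); the arm keeps its last pose, push and grip.
It fails at once if the lens touched the chamber (contact force between lens and chamber above 0.5 N).
It fails at once if the shield was bumped (over 2 N) (contact force between shield and the arm above 2 N or contact force between shield and the fingers above 2 N or contact force between shield and lens above 2 N or contact force between shield and chamber above 2 N).
It fails at once if the chamber was dropped (falls faster than 0.4 m/s, out of the fingers) (contact force between the fingers and chamber below 0.1 N and linear speed of chamber above 0.4 m/s).
It fails at once if the stout lens, bottle or slide box was moved 20 mm or tipped (distance of any of stout_lens_centre, bottle, slide_box from where it was at the start of the episode above 0.02 m or angle between any of stout_lens_centre, bottle, slide_box's own z axis and vertical above 0.25 rad).
It also fails if it takes over 58 s, if anything falls off the work surface, if the arm or the gripper's body presses on something with over 40 N, if the wrist force passes 120 N, or if a joint passes its speed limit or range.

## Working session

There is one attempt and no reset: what is moved stays moved. The work goes in short steps, Python scripts to look and compute and a tool call to move; the robot and the scene stay as the last step left them, time stands still between calls to the robot, and variables do not carry over. Pictures are saved under pics/ and viewed, at most 10 in all, crops included, and the job is handed in when it is done.

Besides the shell and the picture viewer there is one more tool, called after ">>>" as name([rows], argument=value, ...), one row to a line, values as JSON. servo_tool: Moves the arm, as the interface text tells. Its arguments: {"type":"object","properties":{"increments":{"type":"array"},"newtons":{"type":"number"}},"required":["increments"]}

```bash
mkdir -p pics; ls; cat > h.py <<'E'
import numpy as np,cv2
from plant import status,eyes,order
def snap(n,f):
    ci=eyes.camera_info(n); im=eyes.get_image(n); cv2.imwrite('pics/'+f+'.png',im[:,:,::-1]); np.savez('pics/'+f+'.npz',im=im,view=ci['view'],fov=ci['vertical_fov'],c=[ci['cx'],ci['cy']]); return im
def load(f):
    return np.load('pics/'+f+'.npz')
def ray(d,uv,fish=False):
    f=210/np.tan(np.radians(float(d['fov']))/2); p=np.array(uv,float)-d['c']
    if fish:
        r=np.hypot(*p)+1e-9; t=r/f; v=np.array([p[0]/r*np.sin(t),p[1]/r*np.sin(t),np.cos(t)])
    else: v=np.array([p[0]/f,p[1]/f,1])
    V=d['view']; R=V[:3,:3]; return -R.T@V[:3,3], R.T@v/np.linalg.norm(v)
def plane(d,uv,z,fish=False):
    o,v=ray(d,uv,fish); return o+v*(z-o[2])/v[2]
def tri(*rs):
    A=sum(np.eye(3)-np.outer(v,v) for o,v in rs); b=sum((np.eye(3)-np.outer(v,v))@o for o,v in rs)
    p=np.linalg.solve(A,b); return p,[np.linalg.norm(np.cross(p-o,v)) for o,v in rs]
def proj(d,P,fish=False):
    f=210/np.tan(np.radians(float(d['fov']))/2); q=d['view'][:3,:3]@P+d['view'][:3,3]
    if fish:
        r=np.hypot(q[0],q[1])+1e-12; t=np.arctan2(r,q[2]); return d['c']+f*t*q[:2]/r
    return d['c']+f*q[:2]/q[2]
E
python3 - <<'E'
from h import *
for n in ['scene','side','wrist']:
    snap(n,n+'0'); d=load(n+'0'); print(n,d['fov'],d['c'],(-d['view'][:3,:3].T@d['view'][:3,3]).round(3),d['view'][2,:3].round(2))
a,b=[cv2.imread(f'pics/{n}0.png') for n in('scene','side')]
print(status.get_obs())
E
```

```text
pics
scene 51.93143676817956 [273.09292947 206.98203317] [1.152 0.474 0.859] [-0.56 -0.46 -0.69]
side 45.46732141454852 [283.72998502 214.40534505] [0.477 0.767 0.756] [ 0.08 -0.78 -0.63]
wrist 65.70646984690485 [281.98533483 205.97203435] [ 0.199 -0.569  0.373] [-0.27 -0.06 -0.96]
{'time_s': 0.15, 'joints': array([-1.40570647e+00,  9.16892588e-02,  1.23160139e+00, -1.72407484e-05,
        1.81977792e+00, -5.66979915e-02]), 'dq': array([-0.00178797, -0.00241411, -0.00301249, -0.00045579,  0.00029641,
        0.00024489]), 'joint_torque': array([ 2.63895381e-03, -4.59372783e+01, -4.18526816e+01, -4.36583650e-05,
        9.54476127e-03, -9.20164553e-06]), 'position': array([ 0.13193756, -0.58506315,  0.20241308]), 'eef_rot': array([-7.36425903e-04,  9.93857531e-01,  1.10664643e-01, -4.83188181e-05]), 'contact_force': array([-0.95045909,  0.27880755, -0.03723711]), 'torque': array([-0.03101954,  0.03428107,  0.05828599]), 'grasp_force': 0.0, 'opening': 0.08558049422209234}
```

View pics/scene0.png

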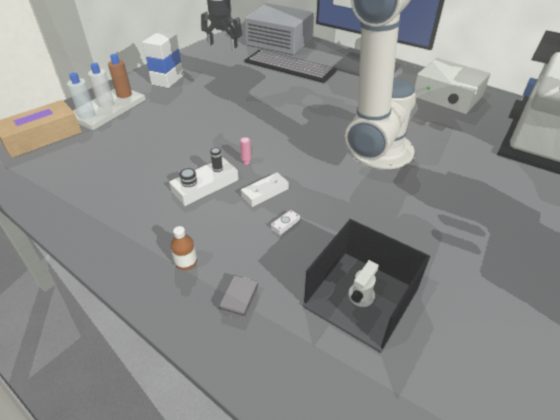

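View pics/side0.png

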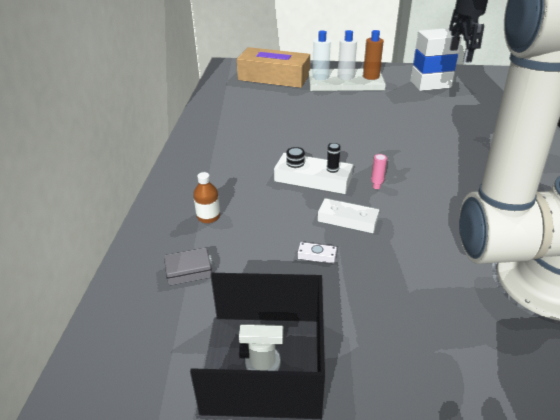

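The scene view shows the chamber at (286,222), the stage bar at (366,275), the long lens at (216,160) and the stout one at (188,177). The side view has them at (317,252), (262,334), (333,157) and (295,157). The smaller white block and the pink lens are decoys.

```bash
python3 - <<'E'
from h import *
D={n:load(n+'0') for n in('scene','side')}
def blob(n,c,r,thr,inv=False):
    im=D[n]['im']; g=cv2.cvtColor(im,cv2.COLOR_RGB2GRAY); m=np.zeros_like(g); x,y=c
    s=np.s_[y-r[1]:y+r[1],x-r[0]:x+r[0]]; m[s]=((g[s]<thr) if inv else (g[s]>thr))*255
    cs,_=cv2.findContours(m,0,2); k=max(cs,key=cv2.contourArea); return k
# chamber outline, and corners by convex hull on z=.02
for name,pos,r,z,thr in [('chamber',{'scene':(286,221),'side':(317,253)},(24,16),.02,120),('stage',{'scene':(367,274),'side':(262,334)},(24,15),.1,170)]:
    rs=[]
    for n in D:
        k=blob(n,pos[n],r,thr); M=cv2.moments(k); c=(M['m10']/M['m00'],M['m01']/M['m00']); 
        W=np.array([plane(D[n],p[0],z)[:2] for p in k],np.float32)*1000
        (cx,cy),(w,h),a=cv2.minAreaRect(W); print(name,n,np.round(c,1),cv2.boundingRect(k),'rect',round(cx),round(cy),round(w),round(h),round(a,1)); rs.append(ray(D[n],c))
    p,e=tri(*rs); print(p.round(4),np.round(e,4))
for name,s,t in [('lens top',(216,151.5),(333.5,146)),('stout top',(188,172),(295.5,151)),('win',(286,219.5),(317.5,249))]:
    p,e=tri(ray(D['scene'],s),ray(D['side'],t)); print(name,p.round(4),np.round(e,4))
a=cv2.resize(D['scene']['im'][130:320,160:440],None,fx=2.8,fy=2.8,interpolation=2)[:,:,::-1]
b=cv2.resize(D['side']['im'][130:420,160:400],None,fx=2,fy=2,interpolation=2)[:,:,::-1]
cv2.imwrite('pics/ca.png',a)
E
```

```text
chamber scene [282.1 218.1] (262, 205, 48, 32) rect 482 -32 120 134 38.6
chamber side [315.2 249.8] (293, 237, 48, 32) rect 487 -26 104 95 0.3
[ 0.4863 -0.0403  0.0177] [0.0056 0.0056]
stage scene [366.6 275.3] (355, 261, 23, 28) rect 569 257 80 40 20.3
stage side [260.3 335.5] (239, 325, 44, 24) rect 566 268 69 45 5.0
[0.5665 0.2589 0.0924] [0.0015 0.0015]
lens top [ 0.4582 -0.3125  0.1107] [0.0002 0.0002]
stout top [ 0.5532 -0.3356  0.0794] [0.0016 0.0016]
win [ 0.4831 -0.0311  0.0224] [0.0005 0.0005]
```

View pics/ca.png

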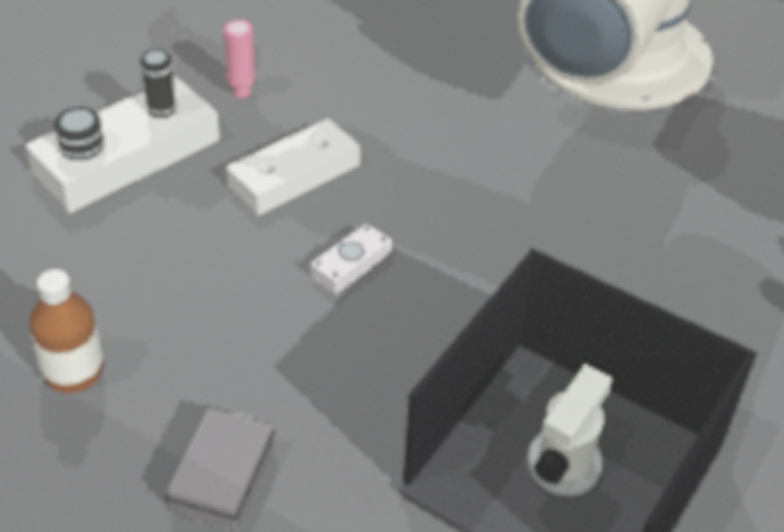

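The crop shows the stage bar is roughly parallel to the shield, whose open side faces the lower left (world +x). The triangulated heights agree with the text: lens top 0.111, window 0.022. Next I'll get the axis angles and helper numbers for the moves.

```bash
cat >> h.py <<'E'
def goto(P,yaw,obs=None):
    from scipy.spatial.transform import Rotation as Ro
    o=obs or status.get_obs(); q=np.array(o['eef_rot']); R=Ro.from_quat(q[[1,2,3,0]])
    c,s=np.cos(yaw),np.sin(yaw); T=Ro.from_matrix(np.array([[c,s,0],[s,-c,0],[0,0,-1]]))
    rv=(R.inv()*T).as_rotvec(); m=R.as_matrix()
    print('pos',o['position'].round(4),'yaw',np.arctan2(m[1,0],m[0,0]).round(4),'tilt',m[2,:2].round(4),'t',round(o['time_s'],2))
    print('slide mm (old axes)',(m.T@(np.array(P)-o['position'])*1000).round(1),'rotvec',rv.round(4))
E
python3 - <<'E'
from h import *
D={n:load(n+'0') for n in('scene','side')}
sc=lambda u,v:(160+u/2.8,130+v/2.8)
d=D['scene']
print('stage top corners',[plane(d,sc(*p),.1)[:2].round(3).tolist() for p in[(587,366),(612,376),(571,441),(545,426)]])
print('shield top',[plane(d,sc(*p),.13)[:2].round(3).tolist() for p in[(408,398),(533,250),(754,354),(680,490)]])
print('chamber top',[plane(d,sc(*p),.02)[:2].round(3).tolist() for p in[(311,264),(371,226),(392,241),(333,280)]])
print('shield side',[plane(D['side'],p,.13)[:2].round(3).tolist() for p in[(213,274),(323,275),(322,371),(197,371)]])
print('rest top',[plane(d,sc(*p),.04)[:2].round(3).tolist() for p in[(30,148),(182,80),(218,118),(68,190)]])
goto([.483,-.031,.2],.2)
E
```

```text
stage top corners [[0.531, 0.244], [0.527, 0.265], [0.603, 0.272], [0.603, 0.249]]
shield top [[0.667, 0.163], [0.472, 0.153], [0.463, 0.349], [0.613, 0.361]]
chamber top [[0.521, -0.053], [0.442, -0.04], [0.446, -0.011], [0.524, -0.023]]
shield side [[0.661, 0.166], [0.47, 0.152], [0.466, 0.344], [0.645, 0.359]]
rest top [[0.588, -0.381], [0.402, -0.338], [0.427, -0.26], [0.608, -0.3]]
pos [ 0.1319 -0.5851  0.2024] yaw 0.2218 tilt [ 0.0001 -0.0015] t 0.15
slide mm (old axes) [ 464.3 -463.3    3.1] rotvec [-0.0015 -0.0001  0.0218]
```

>>> servo_tool([
  {"gripper":85,"slide":[33,-33,0],"delta_rot":[0,0,0]},
  {"gripper":85,"slide":[33,-33,0],"delta_rot":[0,0,0]},
  {"gripper":85,"slide":[33,-33,0],"delta_rot":[0,0,0]},
  {"gripper":85,"slide":[33,-33,0],"delta_rot":[0,0,0]},
  {"gripper":85,"slide":[33,-33,0],"delta_rot":[0,0,0]},
  {"gripper":85,"slide":[33,-33,0],"delta_rot":[0,0,0]},
  {"gripper":85,"slide":[33,-33,0],"delta_rot":[0,0,0]},
  {"gripper":85,"slide":[33,-33,0],"delta_rot":[0,0,0]},
  {"gripper":85,"slide":[33,-33,0],"delta_rot":[0,0,0]},
  {"gripper":85,"slide":[33,-33,0],"delta_rot":[0,0,0]},
])

```text
time_s: 1.15
position: [0.3818, -0.189, 0.2032]
eef_rot: [0.0, 0.994, 0.111, 0.0]
contact_force: [1.0, -0.1, 0.1]
opening: 0.0853
grasp_force: 0.0
```

>>> servo_tool([
  {"gripper":85,"slide":[33,-33,0],"delta_rot":[0,0,0]},
  {"gripper":85,"slide":[33,-33,0],"delta_rot":[0,0,0]},
  {"gripper":85,"slide":[33,-33,0],"delta_rot":[0,0,0]},
  {"gripper":85,"slide":[33,-33,0],"delta_rot":[0,0,0]},
  {"gripper":85,"slide":[0,0,20],"delta_rot":[0,0,0.12]},
  {"gripper":85,"slide":[0,0,20],"delta_rot":[0,0,0.12]},
  {"gripper":85,"slide":[0,0,0],"delta_rot":[0,0,0.12]},
  {"gripper":85,"slide":[0,0,0],"delta_rot":[0,0,0]},
  {"gripper":85,"slide":[0,0,0],"delta_rot":[0,0,0]},
])

```text
time_s: 2.05
position: [0.4811, -0.033, 0.1636]
eef_rot: [0.0, 0.998, -0.067, 0.0]
contact_force: [0.1, 0.8, -0.2]
opening: 0.0848
grasp_force: 0.0
```

```bash
python3 - <<'E'
from h import *
goto([.483,-.031,.16],-.15); snap('wrist','w1')
E
```

```text
pos [ 0.4811 -0.033   0.1636] yaw -0.1351 tilt [ 0.0004 -0.    ] t 2.05
slide mm (old axes) [ 1.6 -2.3  3.6] rotvec [-0.     -0.0004  0.0149]
```

View pics/w1.png

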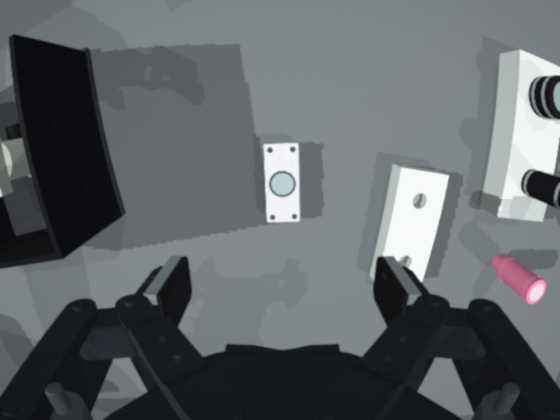

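The wrist view shows the chamber at (282,183), nearly lined up with the tool, and the fingers at (165,285) and (397,285).

```bash
python3 - <<'E'
from h import *
d=load('w1'); g=cv2.cvtColor(d['im'],cv2.COLOR_RGB2GRAY); m=np.zeros_like(g); s=np.s_[130:235,255:310]; m[s]=(g[s]>185)*255
k=max(cv2.findContours(m,0,1)[0],key=cv2.contourArea); print(cv2.boundingRect(k))
W=np.array([plane(d,p[0],.02,True)[:2] for p in k],np.float32)*1000
print(cv2.minAreaRect(W)); w=plane(d,(282.5,184),.02,True); print('window',w)
print(tri(ray(d,(282.5,184),True),ray(load('scene0'),(286,219.5)),ray(load('side0'),(317.5,249))))
goto([w[0],w[1],.16],-.15)
E
```

```text
(263, 143, 37, 79)
((483.6014709472656, -31.794158935546875), (33.81316375732422, 79.62625122070312), 84.00262451171875)
window [ 0.48270116 -0.03258149  0.02      ]
(array([ 0.48281326, -0.03210703,  0.02146726]), [np.float64(0.0005474494692593994), np.float64(0.0007927581507836236), np.float64(0.0006801678510481247)])
pos [ 0.4812 -0.0331  0.1638] yaw -0.1356 tilt [ 0.0009 -0.    ] t 2.1
slide mm (old axes) [ 1.4 -0.7  3.8] rotvec [-0.0001 -0.0009  0.0144]
```

>>> servo_tool([
  {"gripper":65,"slide":[2,-1,30],"delta_rot":[0,0,-0.03]},
  {"gripper":65,"slide":[0,0,40],"delta_rot":[0,0,0]},
  {"gripper":65,"slide":[0,0,40],"delta_rot":[0,0,0]},
  {"gripper":65,"slide":[0,0,25],"delta_rot":[0,0,0]},
  {"gripper":65,"slide":[0,0,10],"delta_rot":[0,0,0]},
  {"gripper":65,"slide":[0,0,5],"delta_rot":[0,0,0]},
  {"gripper":65,"slide":[0,0,0],"delta_rot":[0,0,0]},
  {"gripper":65,"slide":[0,0,0],"delta_rot":[0,0,0]},
])

```text
time_s: 2.9
position: [0.4844, -0.0325, 0.0153]
eef_rot: [0.0, 0.999, -0.054, 0.002]
contact_force: [0.7, 0.0, 0.1]
opening: 0.0649
grasp_force: 0.0
```

>>> servo_tool([
  {"gripper":20,"slide":[0,0,0],"delta_rot":[0,0,0]},
  {"gripper":20,"slide":[0,0,0],"delta_rot":[0,0,0]},
  {"gripper":20,"slide":[0,0,0],"delta_rot":[0,0,0]},
  {"gripper":20,"slide":[0,0,0],"delta_rot":[0,0,0]},
  {"gripper":20,"slide":[0,0,0],"delta_rot":[0,0,0]},
  {"gripper":20,"slide":[0,0,0],"delta_rot":[0,0,0]},
], newtons=50)

```text
time_s: 3.5
position: [0.4831, -0.0323, 0.0133]
eef_rot: [-0.0, 0.999, -0.054, -0.0]
contact_force: [-0.5, 0.3, 0.2]
opening: 0.0198
grasp_force: 0.0
```

```bash
python3 - <<'E'
from h import *
goto([.4833,-.0322,.16],-.105); snap('wrist','w2');a=load('w2')['im']; snap('side','s2'); b=cv2.resize(load('s2')['im'][190:310,240:400],(560,420))
cv2.imwrite('pics/x2.png',cv2.resize(np.hstack([a,b])[:,:,::-1],(800,300)))
E
```

```text
pos [ 0.4831 -0.0323  0.0133] yaw -0.1082 tilt [-0.0001 -0.    ] t 3.5
slide mm (old axes) [ 1.000e-01 -1.000e-01 -1.467e+02] rotvec [-0.      0.0001 -0.0032]
```

View pics/x2.png

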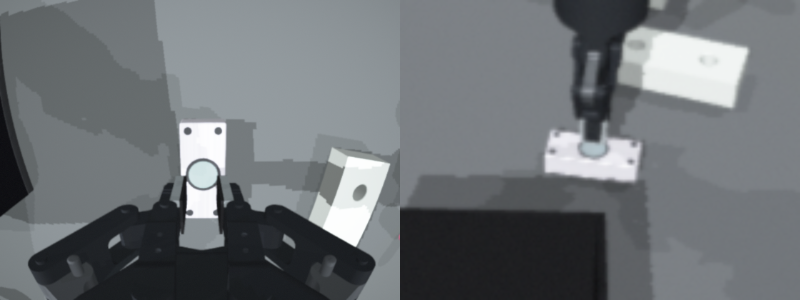

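The fingers are closed to 20 mm above the chamber's top, straddling the window's near half, and haven't moved it. They're higher than the reported TCP implies, so I'll check the pose against the camera.

```bash
python3 - <<'E'
from h import *
d=load('w2'); P=np.array([.4831,-.0325,.02]); print('expected window px',proj(d,P,True)*400/560)
print('cam',-d['view'][:3,:3].T@d['view'][:3,3], 'cam1', (lambda e:-e['view'][:3,:3].T@e['view'][:3,3])(load('w1')))
for n in ('w2',):
  for c in [(.4831,-.0323,.0023),(.4831,-.0323,.0213)]: print(proj(d,np.array(c),True)*400/560)
s=load('s2')
for z in (.0023,.0133,.0213,.035): q=proj(s,np.array([.4831,-.0323,z])); print(z,q,((q-[240,190])*3.5*400/560+[400,0]))
g=cv2.cvtColor(d['im'],cv2.COLOR_RGB2GRAY)
c=cv2.resize(d['im'][140:380,160:400],(600,600),interpolation=2)[:,:,::-1]; cv2.imwrite('pics/c2.png',c)
E
```

```text
expected window px [203.38434907 174.4935044 ]
cam [ 0.55155746 -0.03828567  0.18437973] cam1 [ 0.54924144 -0.04089072  0.33467972]
[202.96713217 166.37120036]
[203.13709354 175.1775459 ]
0.0023 [317.29321562 255.19483403] [593.23303904 162.98708508]
0.0133 [317.46754531 251.49282299] [593.66886326 153.73205748]
0.0213 [317.59572553 248.77082763] [593.98931383 146.92706907]
0.035 [317.81801465 244.05036497] [594.54503663 135.12591242]
```

View pics/c2.png

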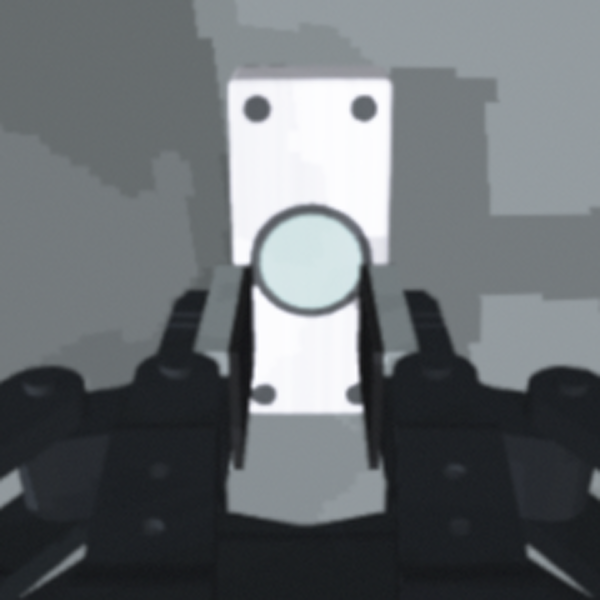

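```bash
python3 - <<'E'
from h import *
d=load('w2'); yaw=-.1082; T=np.array([.4831,-.0323,.0133]); X=np.array([np.cos(yaw),np.sin(yaw),0]);Y=np.array([np.sin(yaw),-np.cos(yaw),0])
for u,sy in((250,0),(362,0),(205,0),(408,0)):
    o,v=ray(d,(160+u*.4,140+265*.4),True)
    for y in (-.010,.010):
        t=((T+y*Y-o)@Y)/(v@Y); p=o+t*v
        if 0<t<.3: print(u,y,'tool x',((p-T)@X*1000).round(1),'z',p[2].round(4))
    # assume tool x = +11mm
    t=((T+.011*X-o)@X)/(v@X); p=o+t*v; print('   x=+11: y',((p-T)@Y*1000).round(1),'z',p[2].round(4))
snap('scene','sc2')
b=[]
for n,(u,v) in(('s2',(317,240)),('sc2',(286,212))):
    b.append(cv2.resize(load(n)['im'][v-35:v+35,u-25:u+25],(400,560),interpolation=2))
cv2.imwrite('pics/x3.png',np.hstack(b)[:,:,::-1])
E
```

```text
250 -0.01 tool x 18.6 z 0.0664
   x=+11: y -11.3 z 0.0484
362 0.01 tool x 5.6 z 0.0357
   x=+11: y 9.0 z 0.0484
205 -0.01 tool x 41.4 z 0.1201
   x=+11: y -19.5 z 0.0485
408 0.01 tool x 33.7 z 0.102
   x=+11: y 17.4 z 0.0485
```

View pics/x3.png

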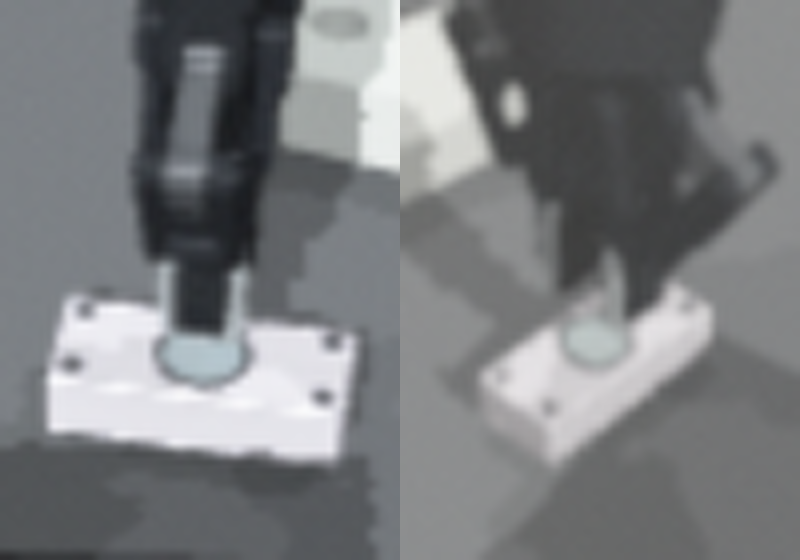

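```bash
python3 - <<'E'
from h import *
s=load('s2'); o,v=ray(s,(317.6,246.9))
for y in(-.017,-.0223,-.026): t=(y-o[1])/v[1]; print(y,(o+t*v).round(4))
s=load('sc2'); 
# scene: right finger tip lower corner crop (640,315)->px
for c in((640,315),(605,325),(565,290)):
    u=261+(c[0]-400)/8; w=177+c[1]/8; o,v=ray(s,(u,w))
    for x in(.4831,.494): t=(x-o[0])/v[0]; print(c,(o+t*v).round(4))
print(status.get_obs())
E
```

```text
-0.017 [ 0.4832 -0.017   0.0407]
-0.0223 [ 0.4832 -0.0223  0.0359]
-0.026 [ 0.4832 -0.026   0.0325]
(640, 315) [ 0.4831 -0.0146  0.0453]
(640, 315) [ 0.494  -0.0066  0.0586]
(605, 325) [ 0.4831 -0.0292  0.0315]
(605, 325) [ 0.494 -0.021  0.045]
(565, 290) [ 0.4831 -0.0466  0.0376]
(565, 290) [ 0.494  -0.0381  0.051 ]
{'time_s': 3.65, 'joints': array([-1.36999173e-01, -1.77294231e-01,  1.82956366e+00, -1.31332315e-05,
        1.48943460e+00,  1.54199192e+00]), 'dq': array([-0.00019894, -0.00092983, -0.00095753, -0.0012247 , -0.00145388,
        0.00019306]), 'joint_torque': array([ 1.15466621e-03, -3.27925658e+01, -4.06009483e+01,  1.45179542e-04,
        1.64751709e-03, -1.59132492e-04]), 'position': array([ 0.48312315, -0.03228798,  0.01322833]), 'eef_rot': array([ 1.91105918e-06,  9.98537121e-01, -5.40704695e-02, -5.60384427e-05]), 'contact_force': array([ 0.54833645, -0.68761895,  0.33149338]), 'torque': array([0.0122769 , 0.02657624, 0.03047828]), 'grasp_force': 0.0, 'opening': 0.019930139675781482}
```

Three views put the fingertips at z≈0.037–0.048, while the reported TCP implies 0.002. The tool's real length is therefore about 37 mm short of what was stated. I'll open, go down in small steps and feel for the bench.

>>> servo_tool([
  {"gripper":50,"slide":[0,0,0],"delta_rot":[0,0,0]},
  {"gripper":50,"slide":[0,0,0],"delta_rot":[0,0,0]},
  {"gripper":50,"slide":[0,0,0],"delta_rot":[0,0,0]},
  {"gripper":50,"slide":[0,0,5],"delta_rot":[0,0,0]},
  {"gripper":50,"slide":[0,0,5],"delta_rot":[0,0,0]},
  {"gripper":50,"slide":[0,0,5],"delta_rot":[0,0,0]},
  {"gripper":50,"slide":[0,0,5],"delta_rot":[0,0,0]},
  {"gripper":50,"slide":[0,0,5],"delta_rot":[0,0,0]},
  {"gripper":50,"slide":[0,0,0],"delta_rot":[0,0,0]},
])

```text
time_s: 4.55
position: [0.4825, -0.0322, -0.0129]
eef_rot: [-0.0, 0.999, -0.054, -0.001]
contact_force: [0.2, 0.2, -0.2]
opening: 0.0497
grasp_force: 0.0
```

```bash
python3 - <<'E'
from h import *
goto([.4833,-.0322,-.03],-.105); snap('wrist','w4'); snap('side','s4')
d=load('w4');a=cv2.resize(d['im'][140:380,160:400],(400,400),interpolation=2)
b=cv2.resize(load('s4')['im'][205:275,282:352],(400,400),interpolation=2)
cv2.imwrite('pics/x4.png',np.hstack([a,b])[:,:,::-1])
E
```

```text
pos [ 0.4825 -0.0322 -0.0129] yaw -0.1083 tilt [-0.0018 -0.0001] t 4.55
slide mm (old axes) [ 0.9 -0.1 17.1] rotvec [-0.0001  0.0018 -0.0033]
```

View pics/x4.png

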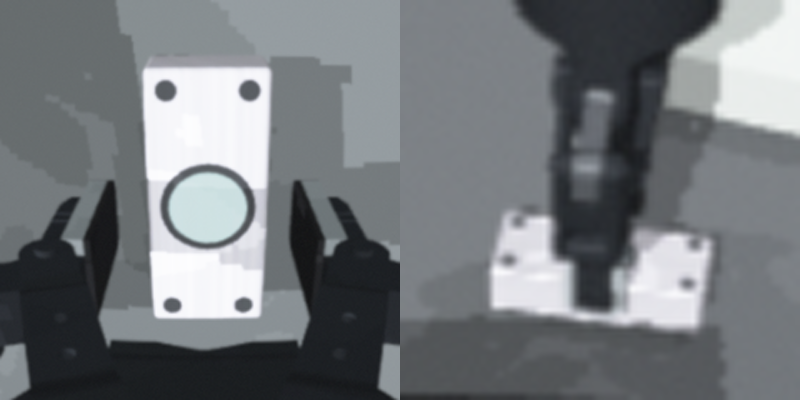

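Side view: the finger tip is at about (316,259), z≈0.015, beside the chamber and straddling it evenly. No contact so far even though the reported TCP is below the bench, which confirms the offset. Down 8 mm more, then grip.

>>> servo_tool([
  {"gripper":50,"slide":[0,0,4],"delta_rot":[0,0,0]},
  {"gripper":50,"slide":[0,0,4],"delta_rot":[0,0,0]},
  {"gripper":25,"slide":[0,0,0],"delta_rot":[0,0,0]},
  {"gripper":25,"slide":[0,0,0],"delta_rot":[0,0,0]},
  {"gripper":25,"slide":[0,0,0],"delta_rot":[0,0,0]},
  {"gripper":25,"slide":[0,0,0],"delta_rot":[0,0,0]},
  {"gripper":25,"slide":[0,0,0],"delta_rot":[0,0,0]},
], newtons=50)

```text
time_s: 5.35
position: [0.483, -0.0323, -0.0199]
eef_rot: [-0.0, 0.999, -0.054, -0.0]
contact_force: [-0.1, 0.9, -0.8]
opening: 0.0325
grasp_force: 50.9
```

>>> servo_tool([
  {"gripper":25,"slide":[0,0,-15],"delta_rot":[0,0,0]},
  {"gripper":25,"slide":[0,0,-40],"delta_rot":[0,0,0]},
  {"gripper":25,"slide":[0,0,-45],"delta_rot":[0,0,0]},
  {"gripper":25,"slide":[0,0,-45],"delta_rot":[0,0,0]},
  {"gripper":25,"slide":[0,0,-45],"delta_rot":[0,0,0]},
  {"gripper":25,"slide":[6,-33,0],"delta_rot":[0,0,0]},
  {"gripper":25,"slide":[6,-33,0],"delta_rot":[0,0,0]},
  {"gripper":25,"slide":[6,-33,0],"delta_rot":[0,0,0]},
  {"gripper":25,"slide":[6,-33,0],"delta_rot":[0,0,0]},
  {"gripper":25,"slide":[0,0,0],"delta_rot":[0,0,0]},
])

```text
time_s: 6.35
position: [0.5216, 0.0998, 0.1711]
eef_rot: [-0.001, 0.999, -0.052, 0.0]
contact_force: [-1.1, -0.8, -2.1]
opening: 0.0326
grasp_force: 51.0
```

>>> servo_tool([
  {"gripper":25,"slide":[0,0,0],"delta_rot":[0,0,-0.085]},
  {"gripper":25,"slide":[0,0,0],"delta_rot":[0,0,-0.085]},
  {"gripper":25,"slide":[0,0,0],"delta_rot":[0,0,0]},
  {"gripper":25,"slide":[0,0,0],"delta_rot":[0,0,0]},
])

```text
time_s: 6.75
position: [0.5213, 0.0959, 0.171]
eef_rot: [0.0, 1.0, 0.03, 0.0]
contact_force: [0.1, 0.0, -2.6]
opening: 0.0324
grasp_force: 51.0
```

```bash
python3 - <<'E'
from h import *
print({k:status.get_obs()[k] for k in('opening','grasp_force')}); goto([.567,.257,.17],.06); snap('wrist','w5')
E
```

```text
{'opening': 0.032393848431460766, 'grasp_force': 51.013882756233215}
pos [0.5213 0.0959 0.171 ] yaw 0.0591 tilt [0.0007 0.0002] t 6.75
slide mm (old axes) [  55.2 -158.2    1. ] rotvec [ 0.0002 -0.0007 -0.0009]
```

View pics/w5.png

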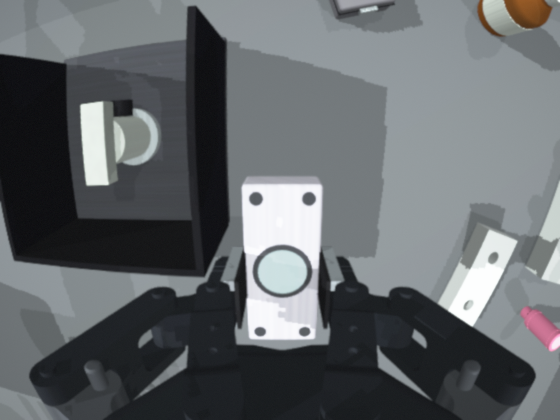

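The chamber is held square at (282,271), and the stage bar top is at about (97,143) inside the shield.

```bash
python3 - <<'E'
from h import *
d=load('w5'); g=cv2.cvtColor(d['im'],cv2.COLOR_RGB2GRAY)
print(g[140,72:130]); print(g[120,72:130])
w=plane(d,(282.5,271),.211,True); print('window in hand',w.round(4))
T=np.array([.5213,.0959]); print('dx dy world',(w[:2]-T).round(4))
for thr in (195,205,215,225):
    m=np.zeros_like(g); s=np.s_[90:195,72:122]; m[s]=(g[s]>thr)*255
    k=max(cv2.findContours(m,0,1)[0],key=cv2.contourArea)
    W=np.array([plane(d,p[0],.1,True)[:2] for p in k],np.float32)*1000
    print(thr,cv2.boundingRect(k),cv2.minAreaRect(W))
for n,c in(('scene0',(366.6,275.3)),('side0',(260.3,335.5))):
    g2=cv2.cvtColor(load(n)['im'],cv2.COLOR_RGB2GRAY); s=np.s_[c and int(c[1])-16:int(c[1])+18:2,int(c[0])-24:int(c[0])+26:2]; print(n); print(g2[s])
E
```

```text
[ 69  69  69  70  70  69  69  69  73 126 211 236 239 239 239 239 238 238
 237 237 237 236 237 237 237 238 238 238 237 237 236 228 188 134 112 110
 110 109 111 112 112 123 158 193 201 202 201 203 214 222 224 222 202 152
 131 131 131 131]
[ 71  70  70  71  70  70  70  74 128 211 236 240 239 238 237 237 236 236
 236 236 236 236 237 236 237 236 236 236 236 236 230 188 132 112 111 109
 109 108 108 108 113 132 145 143 139 137 138 138 137 138 139 138 138 138
 137 138 138 137]
window in hand [0.5221 0.0971 0.211 ]
dx dy world [0.0008 0.0012]
195 (81, 102, 28, 83) ((565.453857421875, 257.98370361328125), (69.32483673095703, 23.285930633544922), 3.381425619125366)
205 (81, 102, 27, 83) ((565.4680786132812, 258.154052734375), (69.30042266845703, 22.815343856811523), 3.1864049434661865)
215 (81, 102, 27, 83) ((565.4087524414062, 258.2101135253906), (69.17219543457031, 22.563325881958008), 3.257382869720459)
225 (81, 103, 27, 81) ((565.684814453125, 258.2619934082031), (68.07522583007812, 22.071922302246094), 3.3172731399536133)
scene0
[[ 87  88  87  88  87  86  88  80  57  49  47  47  47  70  56
[... 2816 characters left out ...]
22 222 222 222 220 220 222 222 223 223
  222 223 222 221 223 144  58]
 [ 57  78 208 218 217 216 216 219 220 219 219 219 220 221 220 220 221 222
  222 222 221 222 223 141  55]
 [ 57  58  80  82  80  97 145 205 193 189 206 211 214 222 218 215 213 224
  223 211 205 206 208 130  55]
 [ 57  55  35  26  23  25  89 194 207 208 209 206 206 207 207 204 201 188
  154 114  58  55  54  55  55]
 [ 58  57  29  26  27  22  75 192 215 222 223 223 223 222 219 216 197 177
  155 117  57  56  56  55  56]
 [ 64  62  27  24  25  26  51 143 203 222 227 229 227 224 218 209 193 176
  154 127  82  64  55  56  55]
 [ 64  62  28  30  28  28  43 129 144 158 169 218 219 215 209 201 162 142
  132 130 152  73  57  55  55]]
```

>>> servo_tool([
  {"gripper":25,"slide":[13.3,-39.7,0],"delta_rot":[0,0,0]},
  {"gripper":25,"slide":[13.3,-39.7,0],"delta_rot":[0,0,0]},
  {"gripper":25,"slide":[13.3,-39.7,0],"delta_rot":[0,0,0]},
  {"gripper":25,"slide":[13.3,-39.7,0],"delta_rot":[0,0,0]},
  {"gripper":25,"slide":[0,0,0],"delta_rot":[0,0,0]},
  {"gripper":25,"slide":[0,0,0],"delta_rot":[0,0,0]},
  {"gripper":25,"slide":[0,0,25],"delta_rot":[0,0,0]},
  {"gripper":25,"slide":[0,0,25],"delta_rot":[0,0,0]},
  {"gripper":25,"slide":[0,0,0],"delta_rot":[0,0,0]},
  {"gripper":25,"slide":[0,0,0],"delta_rot":[0,0,0]},
])

```text
time_s: 7.8
position: [0.5644, 0.2569, 0.1207]
eef_rot: [0.0, 1.0, 0.03, -0.0]
contact_force: [-0.3, -0.5, -1.3]
opening: 0.0325
grasp_force: 51.0
```

```bash
python3 - <<'E'
from h import *
goto([.565,.2575,.085],.058)
d=load('w5'); s=load('side0'); c=proj(d,np.array([.5655,.258,.1]),True)
print('stage top tri',tri(ray(d,c,True),ray(s,(261.5,330.8))))
o=status.get_obs(); print(o['contact_force'],o['opening'])
snap('side','s6'); snap('scene','sc6'); snap('wrist','w6')
zt=o['position'][2]+.0199+.02
d6=load('w6'); g=cv2.cvtColor(d6['im'],cv2.COLOR_RGB2GRAY); print(plane(d6,(282.5,271),zt,True))
P=np.array([.565,.2575,zt]); print(proj(load('s6'),P),proj(load('sc6'),P))
b=[cv2.resize(load(n)['im'][v-50:v+50,u-35:u+35],(400,570),interpolation=2) for n,u,v in(('s6',262,325),('sc6',366,262))]
cv2.imwrite('pics/x6.png',np.hstack(b)[:,:,::-1])
E
```

```text
pos [0.5644 0.2569 0.1207] yaw 0.06 tilt [-0.0005  0.0004] t 7.8
slide mm (old axes) [ 0.6 -0.6 35.7] rotvec [0.0004 0.0005 0.002 ]
stage top tri (array([0.56534124, 0.25752061, 0.10068202]), [np.float64(0.00023054268624000132), np.float64(0.00023054268623980245)])
[-0.26897362 -0.46822004 -1.33050309] 0.032497891900425464
[0.56514873 0.25883873 0.16062303]
[260.20155576 306.20776707] [371.26170951 255.22257035]
```

>>> servo_tool([
  {"gripper":25,"slide":[0.5,-0.3,12],"delta_rot":[0,0,0]},
  {"gripper":25,"slide":[0,0,12],"delta_rot":[0,0,0]},
  {"gripper":25,"slide":[0,0,8],"delta_rot":[0,0,0]},
  {"gripper":25,"slide":[0,0,4],"delta_rot":[0,0,0]},
  {"gripper":25,"slide":[0,0,1.5],"delta_rot":[0,0,0]},
  {"gripper":25,"slide":[0,0,0],"delta_rot":[0,0,0]},
  {"gripper":25,"slide":[0,0,0],"delta_rot":[0,0,0]},
])

```text
time_s: 8.65
position: [0.5653, 0.2586, 0.0833]
eef_rot: [-0.0, 1.0, 0.031, 0.0]
contact_force: [-0.3, -0.9, -1.7]
opening: 0.0328
grasp_force: 51.1
```

>>> servo_tool([
  {"gripper":25,"slide":[0,0,1],"delta_rot":[0,0,0]},
  {"gripper":25,"slide":[0,0,0.5],"delta_rot":[0,0,0]},
  {"gripper":25,"slide":[0,0,0],"delta_rot":[0,0,0]},
  {"gripper":25,"slide":[0,0,0],"delta_rot":[0,0,0]},
])

```text
time_s: 9.05
position: [0.5651, 0.2585, 0.0814]
eef_rot: [-0.0, 1.0, 0.031, 0.0]
contact_force: [-0.9, 0.8, -1.1]
opening: 0.0324
grasp_force: 51.1
```

>>> servo_tool([
  {"gripper":25,"slide":[0,0,0.5],"delta_rot":[0,0,0]},
  {"gripper":25,"slide":[0,0,0.5],"delta_rot":[0,0,0]},
  {"gripper":25,"slide":[0,0,0],"delta_rot":[0,0,0]},
])

```text
time_s: 9.35
position: [0.565, 0.2584, 0.0801]
eef_rot: [0.0, 1.0, 0.031, -0.0]
contact_force: [-0.9, 0.0, -1.8]
opening: 0.0324
grasp_force: 51.1
```

>>> servo_tool([
  {"gripper":25,"slide":[0,0,0.5],"delta_rot":[0,0,0]},
  {"gripper":25,"slide":[0,0,0.3],"delta_rot":[0,0,0]},
  {"gripper":25,"slide":[0,0,0],"delta_rot":[0,0,0]},
])

```text
time_s: 9.65
position: [0.5651, 0.2585, 0.08]
eef_rot: [-0.0, 1.0, 0.031, 0.0]
contact_force: [-1.9, -0.7, 1.8]
opening: 0.0322
grasp_force: 51.4
```

Contact shows as the vertical force flips to +1.8 N at reported z 0.080, matching the stage's 0.100. Releasing.

>>> servo_tool([
  {"gripper":38,"slide":[0,0,0],"delta_rot":[0,0,0]},
  {"gripper":45,"slide":[0,0,0],"delta_rot":[0,0,0]},
  {"gripper":50,"slide":[0,0,0],"delta_rot":[0,0,0]},
  {"gripper":50,"slide":[0,0,0],"delta_rot":[0,0,0]},
  {"gripper":50,"slide":[0,0,-5],"delta_rot":[0,0,0]},
  {"gripper":50,"slide":[0,0,-15],"delta_rot":[0,0,0]},
  {"gripper":50,"slide":[0,0,-25],"delta_rot":[0,0,0]},
  {"gripper":50,"slide":[0,0,-30],"delta_rot":[0,0,0]},
  {"gripper":50,"slide":[0,0,-45],"delta_rot":[0,0,0]},
  {"gripper":50,"slide":[0,0,0],"delta_rot":[0,0,0]},
])

```text
time_s: 10.65
position: [0.5673, 0.2594, 0.2097]
eef_rot: [-0.002, 0.999, 0.031, 0.007]
contact_force: [-1.1, 0.2, 1.6]
opening: 0.0501
grasp_force: 0.0
```

```bash
python3 - <<'E'
from h import *
goto([.4582,-.3125,.2],.0); snap('wrist','w7'); snap('side','s7')
d=load('w7'); g=cv2.cvtColor(d['im'],cv2.COLOR_RGB2GRAY)
q=proj(d,np.array([.565,.258,.12]),True); print('expected window px',q)
u,v=map(int,q); m=(g>175).astype(np.uint8)*255; m[:v-70]=0;m[v+70:]=0;m[:,:u-40]=0;m[:,u+40:]=0
k=max(cv2.findContours(m,0,1)[0],key=cv2.contourArea); print(cv2.boundingRect(k))
W=np.array([plane(d,p[0],.12,True)[:2] for p in k],np.float32)*1000; print(cv2.minAreaRect(W))
cv2.imwrite('pics/x7.png',np.hstack([cv2.resize(d['im'][u and max(v-90,0):v+90,u-90:u+90],(400,400)),cv2.resize(load('s7')['im'][270:380,200:330],(400,400))])[:,:,::-1])
E
```

```text
pos [0.5673 0.2594 0.2097] yaw 0.0618 tilt [ 0.0134 -0.0043] t 10.65
slide mm (old axes) [-144.4  564.1    5.3] rotvec [-0.0047 -0.0132  0.0618]
expected window px [285.5681045  203.82642881]
(259, 153, 54, 95)
((566.7879028320312, 258.2096862792969), (81.20216369628906, 43.5995979309082), 3.625443458557129)
```

```bash
python3 - <<'E'
from h import *
goto([.4582,-.3125,.2],.0); snap('wrist','w8')
d=load('w8'); g=cv2.cvtColor(d['im'],cv2.COLOR_RGB2GRAY)
print(g[170,255:320:2]); print(g[200,255:320:2])
for thr in (200,215,225):
    m=(g>thr).astype(np.uint8)*255; m[:140]=0;m[270:]=0;m[:,:245]=0;m[:,330:]=0
    k=max(cv2.findContours(m,0,1)[0],key=cv2.contourArea)
    W=np.array([plane(d,p[0],.12,True)[:2] for p in k],np.float32)*1000; print(cv2.boundingRect(k),cv2.minAreaRect(W))
c=cv2.HoughCircles(cv2.GaussianBlur(g,(3,3),0)[140:270,240:330],cv2.HOUGH_GRADIENT,1,30,param1=100,param2=12,minRadius=8,maxRadius=22); print(c)
if c is not None: 
  for x in c[0][:2]: print(plane(d,(x[0]+240,x[1]+140),.12,True))
E
```

```text
pos [0.566  0.2588 0.203 ] yaw 0.0618 tilt [ 0.0052 -0.0017] t 10.75
slide mm (old axes) [-142.9  563.6    1.3] rotvec [-0.0019 -0.0051  0.0618]
[110 112 203 255 255 255 255 255 255 255 255 255 255 255 255 255 255 255
 255 255 255 255 255 255 255 253 253 243 134 110 110 111 109]
[114 114 115 212 255 255 220 242 255 255 255 255 255 255 255 255 255 255
 255 255 254 192 255 255 255 255 237 130 116 111 111 111 110]
(258, 151, 54, 98) ((566.6842651367188, 258.3525085449219), (81.78651428222656, 42.48239517211914), 3.5889699459075928)
(258, 151, 54, 98) ((566.6854248046875, 258.36224365234375), (81.77300262451172, 42.4352912902832), 3.588855504989624)
(258, 152, 54, 96) ((566.7447509765625, 258.3670959472656), (80.0799789428711, 42.40515899658203), 3.589186668395996)
[[[42.5 62.5 13.4]]]
[0.56565727 0.25989834 0.12      ]
```

```bash
python3 - <<'E'
from h import *
a=load('w8')['im'][110:310,190:390]; snap('side','s9'); snap('scene','sc9')
b=load('s9')['im'][290:350,220:300]; c=load('sc9')['im'][230:310,330:410]
cv2.imwrite('pics/x9.png',np.hstack([cv2.resize(a,(350,400)),np.vstack([cv2.resize(x,(400,300),interpolation=2) for x in(b,c)])[::1][:600]] if 0 else [cv2.resize(a,(300,400)),cv2.resize(b,(250,400),interpolation=2),cv2.resize(c,(250,400),interpolation=2)])[:,:,::-1])
E
```

```text
(no output)
```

View pics/x9.png

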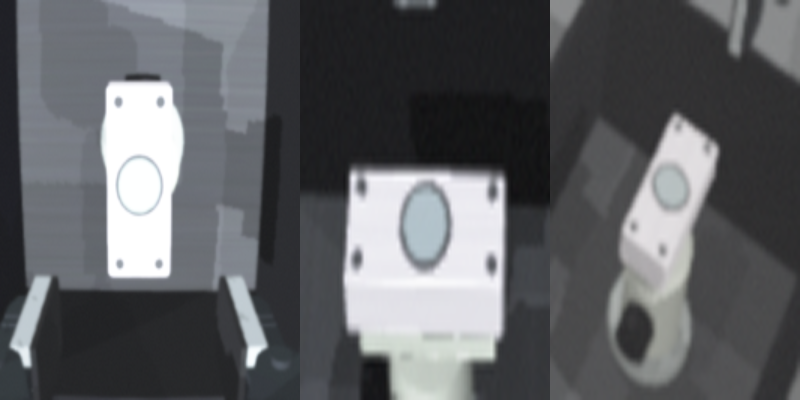

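The chamber lies centred and square on the bar. The extra width I measured was the white column foot. Now to the lens rest, staying high.

>>> servo_tool([
  {"gripper":65,"slide":[-11,43.3,0],"delta_rot":[0,0,0]},
  {"gripper":65,"slide":[-11,43.3,0],"delta_rot":[0,0,0]},
  {"gripper":65,"slide":[-11,43.3,0],"delta_rot":[0,0,0]},
  {"gripper":65,"slide":[-11,43.3,0],"delta_rot":[0,0,0]},
  {"gripper":65,"slide":[-11,43.3,0],"delta_rot":[0,0,0]},
  {"gripper":65,"slide":[-11,43.3,0],"delta_rot":[0,0,0]},
  {"gripper":65,"slide":[-11,43.3,0],"delta_rot":[0,0,0]},
  {"gripper":65,"slide":[-11,43.3,0],"delta_rot":[0,0,0]},
  {"gripper":65,"slide":[-11,43.3,0],"delta_rot":[0,0,0]},
  {"gripper":65,"slide":[-11,43.3,0],"delta_rot":[0,0,0]},
])

```text
time_s: 11.9
position: [0.4808, -0.1819, 0.198]
eef_rot: [-0.001, 1.0, 0.031, -0.001]
contact_force: [0.8, -0.1, -0.1]
opening: 0.0649
grasp_force: 0.0
```

>>> servo_tool([
  {"gripper":65,"slide":[-11,43.3,0],"delta_rot":[0,0,0]},
  {"gripper":65,"slide":[-11,43.3,0],"delta_rot":[0,0,0]},
  {"gripper":65,"slide":[-11,43.3,0],"delta_rot":[0,0,0]},
  {"gripper":65,"slide":[0,0,0],"delta_rot":[0,0,0.14]},
  {"gripper":65,"slide":[0,0,0],"delta_rot":[0,0,0.14]},
  {"gripper":65,"slide":[0,0,0],"delta_rot":[0,0,0]},
  {"gripper":65,"slide":[0,0,0],"delta_rot":[0,0,0]},
  {"gripper":65,"slide":[0,0,0],"delta_rot":[0,0,0]},
])

```text
time_s: 12.7
position: [0.4571, -0.3118, 0.199]
eef_rot: [-0.0, 0.994, -0.107, -0.0]
contact_force: [-0.0, -0.4, -0.4]
opening: 0.0649
grasp_force: 0.0
```

```bash
python3 - <<'E'
from h import *
print('window',tri(ray(load('w8'),(282.6,202.5),True),ray(load('s9'),(260,323.75)),ray(load('sc9'),(368.4,267.4))))
goto([.4582,-.3125,.2],-.225); snap('wrist','w10'); d=load('w10')
print('exp lens top',proj(d,np.array([.4582,-.3125,.11]),True),'stout',proj(d,np.array([.5532,-.3356,.075]),True))
g=cv2.cvtColor(d['im'],cv2.COLOR_RGB2GRAY)
u,v=proj(d,np.array([.4582,-.3125,.11]),True).astype(int)
np.set_printoptions(linewidth=250); print(u,v); print(g[v-44:v+48:4,u-40:u+42:4])
E
```

```text
window (array([0.56631004, 0.25909953, 0.12128634]), [np.float64(0.0007974144618714724), np.float64(0.0006703404194078207), np.float64(0.0012914920337317726)])
pos [ 0.4571 -0.3118  0.199 ] yaw -0.2149 tilt [-0.0007 -0.0004] t 12.7
slide mm (old axes) [ 1.3  0.5 -1. ] rotvec [-0.0004  0.0007  0.0101]
exp lens top [283.97065787 197.81351488] stout [286.4902234   82.03394678]
283 197
[[117 128 233 233 232 233 235 245 245 245 245 245 245 245 245 245 245 245 245 245 245]
 [117 126 232 232 232 232 233 235 239 245 245 245 245 245 245 245 245 245 245 245 245]
 [116 124 232 233 233 232 232 232 232 235 244 245 245 245 245 245 245 245 245 245 245]
 [116 122 233 232 232 232 232 232 232 232 232 234 244 244 243 244 238 245 245 244 244]
 [117 126 232 232 232 232 232 232 232 210 134  72 126 168 210 209 210 210 210 210 210]
 [117 123 232 233 232 232 232 232 195  44  17  13  16  21 142 210 210 210 210 210 210]
 [117 125 233 233 232 232 233 230  52  23  61  78  78  36  24 200 210 210 209 211 210]
 [117 125 244 235 233 233 233 195  70 108  46  30  29  50  98 144 210 209 209 211 211]
 [117 122 245 245 2
[... 586 characters left out ...]
42]
 [129 129 244 245 245 243 236 236 224  66  50  84  73  38 136 243 245 245 245 245 240]
 [129 128 243 245 244 242 237 236 237 235 223 174 207 239 244 244 245 245 245 245 239]
 [129 130 242 244 244 244 237 236 236 237 236 237 243 244 244 244 244 245 244 245 237]
 [128 128 122 121 122 123 126 125 125 125 124 126 126 125 130 131 130 130 133 137 135]
 [120 117 116 122 128 129 127 122 121 125 128 129 129 127 128 129 129 128 129 129 128]
 [116 117 116 117 117 128 129 129 129 129 129 129 128 128 129 129 129 128 128 128 128]
 [116 117 117 116 117 116 118 128 128 129 129 128 129 129 129 129 128 128 129 128 129]
 [116 117 116 115 117 117 117 117 122 127 129 129 129 128 128 128 128 129 128 129 128]]
```

```bash
python3 - <<'E'
from h import *
d=load('w10'); g=cv2.cvtColor(d['im'],cv2.COLOR_RGB2GRAY)
m=cv2.inRange(g,160,185); n,l,st,ce=cv2.connectedComponentsWithStats(m); i=l[200,288]; print(st[i],ce[i])
p=plane(d,ce[i],.11,True); print('lens',p); print(tri(ray(d,ce[i],True),ray(load('scene0'),(216,151.5)),ray(load('side0'),(333.5,146))))
goto([p[0],p[1],.037],-.22)
E
```

```text
[276 188  26  24 479] [288.33611691 199.37160752]
lens [ 0.45613148 -0.31574786  0.11      ]
(array([ 0.45679928, -0.31513478,  0.10901952]), [np.float64(0.0010693616108151734), np.float64(0.0009410046039853003), np.float64(0.0012720921466431855)])
pos [ 0.4571 -0.3118  0.1992] yaw -0.2154 tilt [-0.0005 -0.0002] t 12.75
slide mm (old axes) [ -0.    4.1 162.2] rotvec [-0.0002  0.0005  0.0046]
```

>>> servo_tool([
  {"gripper":65,"slide":[0,4,15],"delta_rot":[0,0,0]},
  {"gripper":65,"slide":[0,0,35],"delta_rot":[0,0,0]},
  {"gripper":65,"slide":[0,0,40],"delta_rot":[0,0,0]},
  {"gripper":65,"slide":[0,0,40],"delta_rot":[0,0,0]},
  {"gripper":65,"slide":[0,0,22],"delta_rot":[0,0,0]},
  {"gripper":65,"slide":[0,0,10],"delta_rot":[0,0,0]},
  {"gripper":65,"slide":[0,0,0],"delta_rot":[0,0,0]},
  {"gripper":65,"slide":[0,0,0],"delta_rot":[0,0,0]},
  {"gripper":50,"slide":[0,0,0],"delta_rot":[0,0,0]},
  {"gripper":42,"slide":[0,0,0],"delta_rot":[0,0,0]},
])

```text
time_s: 13.75
position: [0.4571, -0.3168, 0.0393]
eef_rot: [0.001, 0.994, -0.109, 0.001]
contact_force: [-0.2, -0.6, -0.3]
opening: 0.0421
grasp_force: 0.0
```

>>> servo_tool([
  {"gripper":36,"slide":[0,0,0],"delta_rot":[0,0,0]},
  {"gripper":30,"slide":[0,0,0],"delta_rot":[0,0,0]},
  {"gripper":22,"slide":[0,0,0],"delta_rot":[0,0,0]},
  {"gripper":22,"slide":[0,0,0],"delta_rot":[0,0,0]},
  {"gripper":22,"slide":[0,0,0],"delta_rot":[0,0,0]},
  {"gripper":22,"slide":[0,0,0],"delta_rot":[0,0,0]},
], newtons=60)

```text
time_s: 14.35
position: [0.4567, -0.3165, 0.0386]
eef_rot: [0.001, 0.994, -0.109, 0.001]
contact_force: [-0.4, -0.6, 6.4]
opening: 0.031
grasp_force: 58.8
```

>>> servo_tool([
  {"gripper":22,"slide":[0,0,-8],"delta_rot":[0,0,0]},
  {"gripper":22,"slide":[0,0,-12],"delta_rot":[0,0,0]},
  {"gripper":22,"slide":[0,0,-20],"delta_rot":[0,0,0]},
  {"gripper":22,"slide":[0,0,-35],"delta_rot":[0,0,0]},
  {"gripper":22,"slide":[0,0,-40],"delta_rot":[0,0,0]},
  {"gripper":22,"slide":[0,0,-40],"delta_rot":[0,0,0]},
  {"gripper":22,"slide":[0,0,-25],"delta_rot":[0,0,0]},
  {"gripper":22,"slide":[0,0,0],"delta_rot":[0,0,0]},
  {"gripper":22,"slide":[0,0,0],"delta_rot":[0,0,0]},
])

```text
time_s: 15.25
position: [0.4562, -0.316, 0.217]
eef_rot: [-0.0, 0.994, -0.109, -0.0]
contact_force: [-0.2, 0.1, -3.1]
opening: 0.0307
grasp_force: 59.5
```

```bash
python3 - <<'E'
from h import *
o=status.get_obs(); print(o['opening'],o['grasp_force'],o['contact_force'])
goto([.5658,.259,.22],-.22)
for n in('scene','side','wrist'): snap(n,n+'11')
P=o['position']; np.set_printoptions(linewidth=250)
for n in('scene','side'):
    d=load(n+'11'); g=cv2.cvtColor(d['im'],cv2.COLOR_RGB2GRAY)
    q=proj(d,P+[0,0,-.0186]).astype(int); b=proj(d,P+[0,0,.0014]).astype(int); print(n,'exp nose',q,'barrel low',b)
    print(q[0]-16,q[1]-24); print(g[q[1]-24:q[1]+12,q[0]-16:q[0]+17:1])
E
```

```text
0.030747102375874615 59.54434633255005 [-0.15544432  0.13698025 -3.14631643]
pos [ 0.4562 -0.316   0.217 ] yaw -0.2181 tilt [-0.0002 -0.0001] t 15.25
slide mm (old axes) [ -17.4 -585.1   -3. ] rotvec [-0.0001  0.0002  0.0019]
scene exp nose [212 125] barrel low [211 118]
196 101
[[143 143 144 ... 142 142 143]
 [143 144 143 ... 143 144 143]
 [144 143 143 ... 144 143 143]
 ...
 [145 145 145 ... 146 146 145]
 [145 145 146 ... 145 146 146]
 [144 144 145 ... 146 146 146]]
side exp nose [336 113] barrel low [336 105]
320 89
[[220 218 217 ... 214 213 212]
 [183 181 181 ... 167 165 164]
 [121 122 120 ... 123 123 123]
 ...
 [130 131 131 ... 110 102 101]
 [131 131 131 ... 102 101 100]
 [131 131 131 ... 100 101 101]]
```

>>> servo_tool([
  {"gripper":22,"slide":[-1.2,-20,-2],"delta_rot":[0,0,0]},
  {"gripper":22,"slide":[-1.2,-40,0],"delta_rot":[0,0,0]},
  {"gripper":22,"slide":[-1.2,-40,0],"delta_rot":[0,0,0]},
  {"gripper":22,"slide":[-1.2,-40,0],"delta_rot":[0,0,0]},
  {"gripper":22,"slide":[-1.2,-40,0],"delta_rot":[0,0,0]},
  {"gripper":22,"slide":[-1.2,-40,0],"delta_rot":[0,0,0]},
  {"gripper":22,"slide":[-1.2,-40,0],"delta_rot":[0,0,0]},
  {"gripper":22,"slide":[-1.2,-40,0],"delta_rot":[0,0,0]},
  {"gripper":22,"slide":[-1.2,-40,0],"delta_rot":[0,0,0]},
  {"gripper":22,"slide":[-1.2,-40,0],"delta_rot":[0,0,0]},
])

```text
time_s: 16.4
position: [0.5261, 0.0591, 0.2174]
eef_rot: [0.0, 0.994, -0.109, -0.002]
contact_force: [-0.1, 0.1, -3.0]
opening: 0.0306
grasp_force: 59.8
```

>>> servo_tool([
  {"gripper":22,"slide":[-1.2,-35,0],"delta_rot":[0,0,0]},
  {"gripper":22,"slide":[-1.2,-20,0],"delta_rot":[0,0,0]},
  {"gripper":22,"slide":[0,0,0],"delta_rot":[0,0,0]},
  {"gripper":22,"slide":[0,0,0],"delta_rot":[0,0,0]},
])

```text
time_s: 16.8
position: [0.5357, 0.1117, 0.2177]
eef_rot: [0.001, 0.994, -0.108, -0.001]
contact_force: [-0.2, -1.1, -2.7]
opening: 0.0307
grasp_force: 60.0
```

```bash
python3 - <<'E'
from h import *
o=status.get_obs(); print(o['opening'],o['grasp_force'],o['contact_force'])
goto([.5658,.259,.22],-.22)
P=o['position']; np.set_printoptions(linewidth=260,threshold=100000)
for n in('scene','side'):
    snap(n,n+'12'); d=load(n+'12'); g=cv2.cvtColor(d['im'],cv2.COLOR_RGB2GRAY)
    q=proj(d,P+[0,0,-.0186]).astype(int); b=proj(d,P+[0,0,.0014]).astype(int); print(n,'exp nose',q,'barrel low',b)
    print(q[0]-20,q[1]-26); print(g[q[1]-26:q[1]+12:1,q[0]-20:q[0]+21:2])
E
```

```text
0.030707426902955033 60.03221154212952 [-0.19177819 -1.11045374 -2.73576679]
pos [0.5357 0.1117 0.2177] yaw -0.2173 tilt [-0.0028  0.0016] t 16.8
slide mm (old axes) [  -2.4 -150.3   -2.6] rotvec [0.0016 0.0028 0.0027]
scene exp nose [323 205] barrel low [323 198]
303 179
[[144 143 143 144 143 128 116  75 117 106  69  61  61  66  64  64  63  63  64  65  74]
 [143 144 142 142 144 130 119  68  98 135 112  81  73  68  64  64  64  63  64  68  80]
 [143 143 143 143 143 136 118  66  75 128 148 121 101  82  64  62  66  65  63  76 105]
 [144 144 144 143 142 141 118  64  61  92 133 117 106 106  66  62  65  67  69 105 131]
 [144 143 143 143 143 141 117  62  60  64  77  75 100 123  71  63  66  68  92 130 142]
 [143 143 143 144 143 141 116  64  59  61  61  61 100 129  74  66  69  79 122 139 142]
 [143 144 143 143 142 142 120  64  60  60  62  59 102 143  75  69  72  99 139 143 142]
 [144 143 143 143 143 143 133  87  61  59  62  61 106 151  77  71  73 113 141 142 143]
 [144 144 143 143 143 143 141 101  61  60  62  60 106 150  76  72  74 116 142 141 142]
 [143 142 144 142 143 142 141  96  60  61  6
[... 5139 characters left out ...]
33]
 [134 135 135 134 135 135 134 134 134 140 140 135 135 134 135 135 134 135 134 135 134]
 [135 134 134 135 134 133 134 135 134 135 135 135 134 135 134 135 135 134 135 134 134]
 [135 134 134 134 134 135 134 134 133 135 134 134 134 134 134 134 134 135 135 134 134]
 [135 135 134 134 134 134 135 134 135 134 134 134 135 133 134 135 136 134 134 135 134]
 [133 134 135 133 134 135 135 135 133 135 134 135 134 134 134 134 134 136 134 134 134]
 [135 134 134 135 134 134 135 134 134 134 134 134 135 134 135 134 135 134 134 134 134]
 [134 135 134 135 135 134 134 135 134 135 135 135 134 135 134 134 134 135 135 134 135]
 [133 134 134 134 135 134 133 134 135 135 133 133 136 134 135 133 135 134 134 134 134]]
```

The nose is seen at side (286,227) and scene (323,205), matching TCP − 18.6 mm to within about 1 mm. Over to the window at the present height, then part of the way down.

>>> servo_tool([
  {"gripper":22,"slide":[-0.4,-20,0],"delta_rot":[0,0,0]},
  {"gripper":22,"slide":[-0.5,-30,0],"delta_rot":[0,0,0]},
  {"gripper":22,"slide":[-0.5,-35,0],"delta_rot":[0,0,0]},
  {"gripper":22,"slide":[-0.5,-35,0],"delta_rot":[0,0,0]},
  {"gripper":22,"slide":[-0.5,-20,0],"delta_rot":[0,0,0]},
  {"gripper":22,"slide":[0,-10,0],"delta_rot":[0,0,0]},
  {"gripper":22,"slide":[0,0,15],"delta_rot":[0,0,0]},
  {"gripper":22,"slide":[0,0,20],"delta_rot":[0,0,0]},
  {"gripper":22,"slide":[0,0,10],"delta_rot":[0,0,0]},
  {"gripper":22,"slide":[0,0,0],"delta_rot":[0,0,0]},
])

```text
time_s: 17.9
position: [0.5658, 0.2572, 0.1722]
eef_rot: [0.001, 0.994, -0.11, -0.002]
contact_force: [0.3, 0.3, -3.0]
opening: 0.0303
grasp_force: 60.2
```

```bash
python3 - <<'E'
from h import *
goto([.5657,.259,.147],-.22); snap('side','s13'); snap('scene','sc13')
np.set_printoptions(linewidth=260,threshold=100000)
P=status.get_obs()['position']
for n,st in(('s13',2),('sc13',2)):
    d=load(n); g=cv2.cvtColor(d['im'],cv2.COLOR_RGB2GRAY); q=proj(d,P+[0,0,-.0186]); w=proj(d,np.array([.5657,.259,.12])); print(n,'exp nose',q,'win',w)
    x,y=int(q[0])-20,int(q[1])-6; print(x,y); print(g[y:y+34,x:x+42:2])
E
```

```text
pos [0.5658 0.2572 0.1722] yaw -0.2197 tilt [-0.0032  0.0025] t 17.9
slide mm (old axes) [-0.4 -1.8 25.2] rotvec [0.0025 0.0032 0.0004]
s13 exp nose [259.2284677  308.13659581] win [260.58632926 323.84991683]
239 302
[[ 31  30  31  31  30  93 168  87  55  39  37  52  81 149 100  31  31  29  31  28  32]
 [ 29  30  31  30  31  47 154 158 119  94  90 112 157 144  57  27  29  29  30  28  30]
 [ 31  30  30  30  30  32  82 164 179 181 179 173 157  74  25  22  23  23  21  23  22]
 [ 27  31  30  28  29  29  35  87 148 176 175 146  80  40  20  20  19  22  18  24  21]
 [ 32  29  30  29  29  30  30  48  68  74  72  62  54  69  21  20  20  17  20  20  21]
 [ 31  32  31  28  31  30  31  81 101  79  85  88 104  97  24  23  20  21  22  22  21]
 [ 30  30  31  29  30  29  29 104 171 163 173 171 149 106  25  20  19  22  22  19  20]
 [ 29  31  29  30  31  30  30  92 176 190 188 179 153  99  23  20  20  21  19  21  20]
 [ 31  30  27  30  31  29  27  83 175 192 189 178 152  82  23  22  20  20  21  20  21]
 [ 31  29  31  30  29  30  31  47 159 190 187 177 145  67  20  23  24  20  20  18  21]
 [ 31  28  29
[... 4416 characters left out ...]
65]
 [ 74 114 186 210 223 224 222 221 219 207 207 196 176  84  72  71  71  72  72  70  69]
 [ 75 126 172 190 215 223 222 214 204 206 209 195 180  87  70  70  69  70  70  70  69]
 [ 75 135 171 172 193 214 221 202 163 204 204 195 182  85  70  69  69  69  71  72  71]
 [ 75 136 171 170 174 192 214 202 148 205 197 194 181  83  72  69  70  70  70  70  71]
 [ 74 121 173 171 171 174 193 206 191 209 196 194 176  79  69  69  69  70  70  69  70]
 [ 76  94 158 167 171 173 174 194 209 206 196 194 167  73  70  70  71  69  69  69  69]
 [ 75  80 137 157 169 172 172 176 198 198 196 195 156  71  71  70  70  69  69  69  69]
 [ 75  98 147 146 158 170 171 172 187 196 197 196 131  70  71  71  71  69  69  70  71]]
```

>>> servo_tool([
  {"gripper":22,"slide":[0,-1,8],"delta_rot":[0,0,0]},
  {"gripper":22,"slide":[0,0,6],"delta_rot":[0,0,0]},
  {"gripper":22,"slide":[0,0,4],"delta_rot":[0,0,0]},
  {"gripper":22,"slide":[0,0,2],"delta_rot":[0,0,0]},
  {"gripper":22,"slide":[0,0,0],"delta_rot":[0,0,0]},
  {"gripper":22,"slide":[0,0,0],"delta_rot":[0,0,0]},
  {"gripper":22,"slide":[0,0,0],"delta_rot":[0,0,0]},
])

```text
time_s: 18.7
position: [0.5668, 0.2597, 0.1549]
eef_rot: [-0.0, 0.994, -0.109, 0.0]
contact_force: [-0.2, -0.7, -2.1]
opening: 0.0307
grasp_force: 60.2
```

```bash
python3 - <<'E'
from h import *
goto([.5662,.259,.147],-.22)
E
```

```text
pos [0.5668 0.2597 0.1549] yaw -0.2182 tilt [ 0.0005 -0.0003] t 18.7
slide mm (old axes) [-0.4  0.8  7.9] rotvec [-0.0003 -0.0005  0.0018]
```

>>> servo_tool([
  {"gripper":22,"slide":[0,0.5,3],"delta_rot":[0,0,0]},
  {"gripper":22,"slide":[0,0,2.5],"delta_rot":[0,0,0]},
  {"gripper":22,"slide":[0,0,1.5],"delta_rot":[0,0,0]},
  {"gripper":22,"slide":[0,0,0],"delta_rot":[0,0,0]},
  {"gripper":22,"slide":[0,0,0],"delta_rot":[0,0,0]},
  {"gripper":22,"slide":[0,0,0],"delta_rot":[0,0,0]},
  {"gripper":22,"slide":[0,0,0],"delta_rot":[0,0,0]},
])

```text
time_s: 19.4
position: [0.5666, 0.2592, 0.1476]
eef_rot: [-0.0, 0.994, -0.109, 0.0]
contact_force: [-0.1, -0.8, -2.7]
opening: 0.0306
grasp_force: 60.2
```

```bash
python3 - <<'E'
from h import *
goto([.5662,.259,.147],-.22); snap('side','s15')
np.set_printoptions(linewidth=260,threshold=100000)
P=status.get_obs()['position']; d=load('s15'); g=cv2.cvtColor(d['im'],cv2.COLOR_RGB2GRAY); q=proj(d,P+[0,0,-.0186]); print('exp nose',q,'win',proj(d,np.array([.566,.259,.12])))
x,y=int(q[0])-20,int(q[1])-10; print(x,y); print(g[y:y+26,x:x+42:2])
E
```

```text
pos [0.5666 0.2592 0.1476] yaw -0.2182 tilt [ 0.0002 -0.0001] t 19.4
slide mm (old axes) [-0.4  0.3  0.6] rotvec [-0.0001 -0.0002  0.0018]
exp nose [259.77548365 320.22529962] win [260.39966191 323.83698197]
239 310
[[ 30  28  29  28  48  82  39  46  38 131 179  65  26  22  51  66  20  20  19  20  19]
 [ 28  29  29  31  39 107  39  33  38 146 164  51  27  27  89  55  21  22  22  22  21]
 [ 30  31  29  29  36 137  75  31  30  75  72  29  28  57 126  45  21  21  24  22  22]
 [ 30  31  28  30  31  96 130  46  33  35  33  31  53 108 113  28  19  19  20  20  20]
 [ 48  52  47  45  42  62 156 102  70  46  52  56 115 145  71  28  30  27  28  27  28]
 [102 125 123 119 120 116 127 169 147 105 114 125 159 111  78  84  87  85  80  78  76]
 [153 216 228 227 227 224 114 132 175 178 176 166 123  72 157 182 186 184 178 173 168]
 [101 189 234 234 234 234 181  77 112 144 141 106  58  95 188 229 230 229 229 227 222]
 [111 186 232 233 233 232 227 130  79  67  65  61  88 124 187 232 232 232 232 225 198]
 [187 222 233 233 233 233 232 182 147 106 104 115 130 106 173 232 233 234 231 225 198]
 [233 235 236 
[... 678 characters left out ...]
22]
 [113 219 220 220 220 220 219 175 121 163 172 170 137 137 216 224 224 224 224 225 195]
 [134 217 218 218 217 217 217 213 151 108 113 113 125 205 223 224 224 225 224 225 166]
 [200 218 218 216 217 217 217 217 208 159 137 156 202 222 224 223 223 225 225 225 184]
 [225 224 223 222 224 222 224 224 225 221 224 223 225 229 229 228 228 229 228 227 223]
 [232 236 237 238 242 242 243 245 246 246 246 245 245 244 243 243 242 242 241 236 234]
 [225 227 226 226 226 227 227 227 228 227 225 225 225 226 226 226 226 228 228 227 228]
 [225 224 224 224 224 224 224 223 223 223 223 223 223 223 223 223 224 224 224 225 225]
 [226 225 224 225 225 224 224 224 224 224 224 225 224 225 225 225 224 225 224 225 225]]
```

The nose is about 9 mm above the window and centred, the chamber hasn't moved, and the arm is still. Handing in.

```bash
python3 -c "
from plant import order
print(order.close_job())"
```

```text
the job is handed in; nothing more can be done
None
```

I handed the job in at about 19.4 s: the chamber is released, square and centred on the stage, and the long lens is held upright and still, its nose about 9 mm above the window; the hand-in returned no verdict.

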